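# Close a carton and hold its glued lip under the press

## Robot

A 6-joint arm with a two-finger parallel gripper is mounted at the origin on a cart in front of the work surface, level with it; the furniture and walls round the work are solid. World frame = base frame: x ahead of the robot, y to its left, z up, the work surface at z = 0. Lengths are in m, angles in rad, forces in N, time in s.
With the tool pointing down it reaches from about 0.35 to 0.875 m from the base axis. Payload 4.2 kg.
Tool frame: the origin (TCP) lies on the centre line of the jaws, within the pads' length; the fingertips stand 17 mm ahead of it and the grasp point (between the pads) lies 2 mm behind it; z points along the fingers, y is the direction in which the jaws open and shut (so a half turn about z gives the same grasp; the last joint's range is limited). The gripper opens to 87 mm and grips with 3 to 60 N. Pads are 19 mm wide; open, the fingers measure 117 mm over their backs; the gripper's body (75 mm by 190 mm) begins 51 mm behind the grasp point.
Start: joints at [-1.04, 0.385, 0.008, 0, -1.194, -0.259], TCP at [0.168, -0.602, 0.24] pointing down, gripper open.
Joint ranges: [-3.14, 3.14], [-1.21, 2.06], [-1.07, 1.41], [-3.16, 2.05], [-2.99, -0.16], [-3.1, 3.1]. Speed limits (rad/s): [2.79, 2.79, 3.14, 3.14, 3.14, 3.14].

## Interface

Orientations are given as a unit quaternion [w, x, y, z].
In Python, from station import * gives the robot as it stands.
- The arm moves only by the tool carry_out, never from a script. Its argument "moves" is a list of rows, each a list of 3 entries, a list of its own where there are three numbers: the shift along the tool's x, y, z in mm, then the turn, a rotation vector about the tool's x, y, z in degrees, then the finger opening in mm, from 0 to 87. A call has 1 to 5 rows; each row is the pose to reach, as a shift and turn from the pose commanded when the call began, along the tool's axes at that moment; what a row does not reach only later rows make up. A row lasts 1/10 s, in which the tool goes at most 50 mm and 8.59 degrees, less where a joint would pass 70% of its speed; a pose out of reach is approached as far as the arm can. A call with a gripper value outside its range is refused whole. The fingers move at their own pace and stop on an object; the grip force is fixed at half the most. Time passes only in rows, so rows that repeat a pose let the fingers close. It gives the time, the measured TCP pose, the force and the opening at its end, in the units of the state.
- sense(): the state, without advancing time (a new reading comes with each control period).
- camera(name): name is "scene" or "top" or "wrist"; returns the picture (400x640x3 uint8, blue, green, red); there is no depth.
- camera_info(name): a dict with "K" (3x3 intrinsics, pixels), "k1" (the pictures are not rectified: a ray, as slopes to the right and down, at radius r is drawn at 1 + k1 r^2 times it, then the intrinsics apply), "xyz" and "rotation" of the camera in the world. Camera axes: x right, y down, z forward; pixel columns grow to the right and rows downward; lengths in m; the calibration is good to about 2 mm. A picture is of the moment at which its call begins: read the wrist's pose just before it. camera_info takes no time and is no camera call; for the wrist camera it gives the pose at the moment of the call.
- close_job(): hands the job in, once; it reports no verdict.
Trained networks look in the newest picture that a camera, given by its name, has taken for a name from the list of things; names that differ only in an ending like _2 or _b are one class to them, and where a whole thing is asked for, a point or a joint stands for the part that bears it (a point fixed in the world has none). Each returns a list of dicts, best first, with "conf" (0 to 1); they miss things now and then, are a little off and sometimes report something else, mostly with a low value. They report only what shows in the picture. A call takes as long as a camera call.
- find_in(name, camera): "location" ([x, y, z] in m, in the coordinates of the camera as it stood for that picture, good to about 4 mm: the middle of the surface that is visible of it).
- cut_out(name, camera): "region" (400x640 bool, what is visible of it).
- place_of(name, camera): "location" ([x, y, z] in m, in the coordinates of the camera as it stood for that picture, good to about 4 mm: a listed point, or the origin of a listed thing).
The state is a dict: "clock": time; "joint_pos": joint angles; "qvel": joint speeds; "effort": joint torques, N m; "ee_pos": TCP position; "ee_rot": TCP orientation; "contact_force": force on the tool from outside, world axes, zero at the start; "torque": the same for the moment, N m; "gripper_width": finger opening in m.
Only numpy, scipy, OpenCV 4.12 (cv2) and the standard library are available. Lean on these libraries where they do the work, as an engineer would, in place of code of your own. Each camera call takes 0.05 s, during which the arm holds its last target. There are 200 camera calls.

## Task

Close the carton standing in the sealing press: first fold the inner flap (the shorter one, on the lever side) down flat, then the outer flap with the glued lip down flat over it. Then push the press lever down by its black paddle until its orange pointer stands in the green part of the gauge, so that the jaw presses the glued lip without crushing the box (never drive the lever down to its stop), keep it there for at least two seconds, and finish while still holding it there. Do not disturb the glue stick, tape roll, marker and vial standing around.

Things in the scene. Friction and masses are not known exactly. Their poses are not given: they have to be found in the camera images.
- sealing_press: Fixed press holding the carton. Origin on the bench under the carton's centre; -x front (robot side), -y lever side. Base plate 10 mm thick, x -120..120, y -160..90 mm. Carton x +-75, y +-50, rim z 90. Jaw along its -y wall, y -77..-66, to z 90. Blue lever housing x 45..115, y -145..-100, to z 91. Gauge facing front at x 0, y -140, z 50..110: white above, green, red below.
- inner_flap (a joint): Opening angle of the inner cardboard flap (rad): 0 = closed flat on the carton, 1.57 = upright, more = leaning outward (to -y); it starts at 1.6 to 1.95. Its hinge has a little friction (under 1 N at the free edge folds it) and it stays where it is left. Below 0.12 counts as flat.
- inner_flap_hinge (a point): Middle of the inner flap's hinge line, on the carton's -y rim, 90 mm above the bench; the hinge runs along the press's x. The flap is 144 mm along the hinge, 70 mm from hinge to free edge, 3 mm thick. Fold it by pushing its outer (-y) face toward +y and down.
- inner_flap_edge (a point): Middle of the inner flap's free edge, 70 mm from the hinge.
- outer_flap (a joint): Opening angle of the outer cardboard flap (rad): 0 = closed flat over the inner flap, 1.57 = upright, more = leaning outward (to +y); it starts at 1.85 to 2.2. Same light friction hinge; stays where it is left. Below 0.12 counts as flat.
- outer_flap_hinge (a point): Middle of the outer flap's hinge line, on the carton's +y rim, 94 mm above the bench, along the press's x. Flap 144 mm along the hinge, 101 mm out to the free edge, 3 mm thick; closed, its top is at 97 mm and its 16 mm glued lip hangs outside the carton's -y wall (open, the lip points inward). Fold it by pushing its outer (+y) face toward -y and down.
- outer_flap_edge (a point): Middle of the outer flap's free edge, 101 mm from the hinge.
- press_lever (a joint): How far the lever is pushed down from its raised rest (rad): 0 = at rest, 0.4 = level; gauge white below 0.28, green 0.28 to 0.52, red from there to the stop at 0.65. A spring pushes back at the paddle with about 4 N at the start, 10 N at 0.4, 13 N at the stop, and lifts the lever when let go.
- lever_pivot (a point): Pivot of the press lever, at x 80, y -115, z 75 mm in the press's frame; axis along the press's y. The lever reaches from it toward -x; at rest it rises 0.4 rad above level toward the paddle.
- paddle_top (a point): Centre of the top face of the black rubber paddle at the lever's end (42 mm along the lever x 46 x 10 mm; tilts with the lever, level at 0.4), to be pushed down from above; 120 mm along the lever from the pivot and 7 mm above the lever's axis: about 125 mm above the bench at rest, 82 mm with the lever level.
- glue_stick: Bystander: white and orange glue stick, 26 mm across, 87 mm tall, standing; origin at its foot.
- tape_red: Bystander: roll of red tape lying flat, 76 mm across, 19 mm high; origin at its underside.
- marker_blue: Bystander: white marker with a blue cap, lying, 140 mm long, 20 mm high; origin at its underside.
- vial: Bystander: small vial with a black cap, 25 mm across, 78 mm tall, standing; origin at its foot.

How it is judged:
By the outcome, as a careful person would: the job done as asked, in the order asked, and still so for the second after the job is handed in, while the arm keeps its last pose, push and grip.
It also fails if it takes over 56 s, if anything falls off the work surface, if the arm or the gripper's body presses on something with over 40 N, if the wrist force passes 120 N, or if a joint passes its speed limit or range.

## Working session

There is one attempt and no reset: what is moved stays moved. The work goes in short steps, Python scripts to look and compute and a tool call to move; the robot and the scene stay as the last step left them, time stands still between calls to the robot, and variables do not carry over. Pictures are saved under pics/ and viewed, and the job is handed in when it is done.

Besides the shell and the picture viewer there is one more tool, called after ">>>" as name(argument=value, ...) on one line, values as JSON. carry_out: Moves the arm, as the interface text tells. Its arguments: {"type":"object","properties":{"moves":{"type":"array"}},"required":["moves"]}

```bash
mkdir -p pics; ls
cat > h.py <<'E'
from station import *
import numpy as np, cv2
from scipy.spatial.transform import Rotation as R
def world(cam,p):
    i=camera_info(cam); return np.array(i["rotation"])@np.array(p)+np.array(i["xyz"])
def st():
    s=sense(); q=s["ee_rot"]; print("t",s["clock"],"p",np.round(s["ee_pos"],4),"q",np.round(q,3),"F",np.round(s["contact_force"],1),"w",s["gripper_width"],"j",np.round(s["joint_pos"],2)); return s
E
python3 - <<'E'
from h import *
for c in ["scene","top"]:
    cv2.imwrite(f"pics/{c}0.png",camera(c))
    for n in ["sealing_press","inner_flap_hinge","inner_flap_edge","outer_flap_hinge","outer_flap_edge","lever_pivot","paddle_top","glue_stick","tape_red","marker_blue","vial"]:
        r=place_of(n,c)
        if r: print(c,n,[(np.round(world(c,d["location"]),3),round(d["conf"],2)) for d in r[:2]])
s=st(); print(R.from_quat(np.array(s["ee_rot"])[[1,2,3,0]]).as_matrix().round(2))
E
```

```text
picsTraceback (most recent call last):
  File "<stdin>", line 6, in <module>
  File "h.py", line 5, in world
    i=camera_info(cam); return np.array(i["rotation"])@np.array(p)+np.array(i["xyz"])
                               ~~~~~~~~~~~~~~~~~~~~~~~^~~~~~~~~~~~
ValueError: matmul: Input operand 1 has a mismatch in its core dimension 0, with gufunc signature (n?,k),(k,m?)->(n?,m?) (size 3 is different from 4)
```

```bash
sed -i 's/return np.array(i\["rotation"\])@np.array(p)+/return R.from_quat(np.array(i["rotation"])[[1,2,3,0]]).apply(p)+/' h.py
python3 - <<'E'
from h import *
for c in ["scene","top"]:
    cv2.imwrite(f"pics/{c}0.png",camera(c))
    for n in ["sealing_press","inner_flap_hinge","inner_flap_edge","outer_flap_hinge","outer_flap_edge","lever_pivot","paddle_top","glue_stick","tape_red","marker_blue","vial"]:
        r=place_of(n,c)
        if r: print(c,n,[(np.round(world(c,d["location"]),3),round(d["conf"],2)) for d in r[:2]])
s=st(); print(R.from_quat(np.array(s["ee_rot"])[[1,2,3,0]]).as_matrix().round(2))
E
```

```text
scene sealing_press [(array([0.506, 0.105, 0.   ]), 0.95)]
scene inner_flap_edge [(array([0.51 , 0.047, 0.158]), 0.58), (array([ 0.488, -0.008,  0.132]), 0.41)]
scene outer_flap_hinge [(array([0.497, 0.161, 0.094]), 0.65), (array([ 0.492, -0.01 ,  0.127]), 0.63)]
scene outer_flap_edge [(array([0.488, 0.206, 0.181]), 0.77)]
scene lever_pivot [(array([0.635, 0.218, 0.007]), 0.75)]
scene paddle_top [(array([ 0.49 , -0.009,  0.128]), 0.55), (array([0.511, 0.062, 0.093]), 0.19)]
scene glue_stick [(array([0.448, 0.354, 0.   ]), 0.84), (array([0.506, 0.106, 0.002]), 0.57)]
scene tape_red [(array([ 0.369,  0.265, -0.002]), 0.76)]
scene marker_blue [(array([ 0.669,  0.052, -0.002]), 0.59)]
scene vial [(array([0.636, 0.222, 0.007]), 0.57)]
top sealing_press [(array([0.501, 0.107, 0.004]), 0.56)]
top inner_flap_hinge [(array([0.51 , 0.06 , 0.088]), 0.69)]
top inner_flap_edge [(array([0.512, 0.042, 0.16 ]), 0.63)]
top outer_flap_hinge [(array([0.496, 0.155, 0.097]), 0.71), (array([ 0.67 ,  0.056, -0.002]), 0.4)]
top outer_flap_edge [(array([0.489, 0.207, 0.18 ]), 0.65)]
top lever_pivot [(array([0.603, 0.007, 0.072]), 0.87)]
top paddle_top [(array([ 0.493, -0.011,  0.128]), 0.9), (array([0.514, 0.043, 0.16 ]), 0.43)]
top glue_stick [(array([0.452, 0.352, 0.003]), 0.56)]
top tape_red [(array([ 0.369,  0.264, -0.001]), 0.62), (array([0.493, 0.154, 0.094]), 0.6)]
top marker_blue [(array([ 0.67 ,  0.055, -0.002]), 0.71)]
top vial [(array([ 0.644,  0.221, -0.002]), 0.46)]
t 1.3 p [ 0.1678 -0.602   0.2396] q [ 0.    -0.135  0.991 -0.   ] F [-0.4 -0.  -0.1] w 0.08729098488107537 j [-1.04  0.38  0.01 -0.   -1.19 -0.26]
[[-0.96 -0.27  0.  ]
 [-0.27  0.96  0.  ]
 [-0.   -0.   -1.  ]]
```

View pics/scene0.png

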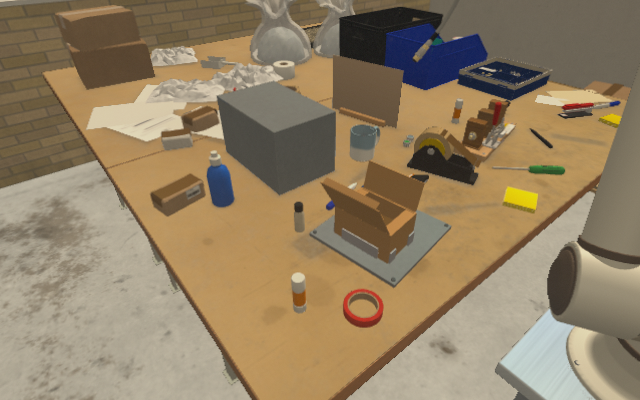

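View pics/top0.png

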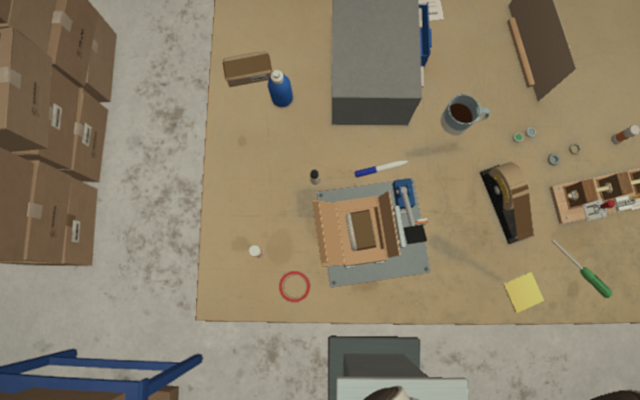

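The scene picture shows the press with the open carton around (375,225). In the top picture the carton is at (355,230), the lever is to its right with the black paddle at (414,234), and the bystanders are clear of the lever side. Next I fit the press pose.

```bash
cat >> h.py <<'E'
L=np.array([[0,0],[0,0],[0,-50],[0,50],[0,50],[80,-115],[-28,-115],[-28,-115]])/1000
W=np.array([[.506,.105],[.501,.107],[.510,.060],[.496,.155],[.497,.161],[.603,.007],[.493,-.011],[.490,-.009]])
lc,wc=L.mean(0),W.mean(0); H=(L-lc).T@(W-wc); TH=np.arctan2(H[0,1]-H[1,0],H[0,0]+H[1,1])
M=np.array([[np.cos(TH),-np.sin(TH)],[np.sin(TH),np.cos(TH)]]); O=wc-M@lc
def go(x,y,ztip):
    "print tool-frame shift (mm) and z-turn (deg) to put fingertip at press-frame x,y,z (mm), tool y along press -x"
    s=st(); p=np.array(s["ee_pos"]); Q=R.from_quat(np.array(s["ee_rot"])[[1,2,3,0]])
    t=np.r_[O+M@(np.array([x,y])/1000),ztip/1000+.017]
    yd=np.r_[-M[:,0],0]; zd=np.array([0,0,-1.]); G=R.from_matrix(np.c_[np.cross(yd,zd),yd,zd])
    print((x,y,ztip),"shift",Q.inv().apply(t-p).round(4)*1000,"turn",np.degrees((Q.inv()*G).as_rotvec()).round(1))
    l=M.T@(p[:2]-O)*1000; print("now tip local",l.round(1),(p[2]*1000-17).round(1))
E
python3 - <<'E'
from h import *
print(TH,O,((W-O)@M*1000-L*1000).round(1))
for e in [(.511,.0445),(.4885,.2065)]: print(M.T@(np.array(e)-O)*1000)
go(25,-105,220)
E
```

```text
0.14902534111256474 [0.50355826 0.10789586] [[ 2.  -3.2]
 [-2.7 -0.5]
 [-0.7  1.7]
 [-0.5 -2.3]
 [ 1.4  3.5]
 [ 3.4  0.5]
 [-0.1 -1. ]
 [-2.8  1.4]]
[ -2.05340151 -63.79810826]
[-0.25117312 99.74699859]
t 1.3 p [ 0.1678 -0.602   0.2396] q [ 0.    -0.135  0.991 -0.   ] F [-0.4 -0.  -0.1] w 0.08729098488107537 j [-1.04  0.38  0.01 -0.   -1.19 -0.26]
(25, -105, 220) shift [-525.9  486.5    2.6] turn [ -0.   0. -83.]
now tip local [-437.4 -652.2] 222.6
```

>>> carry_out(moves=[[[-526,486,-20],[0,0,-83],0],[[-526,486,-20],[0,0,-83],0],[[-526,486,-20],[0,0,-83],0],[[-526,486,-20],[0,0,-83],0],[[-526,486,-20],[0,0,-83],0]])

```text
clock: 1.8
ee_pos: [0.2998, -0.3878, 0.2468]
ee_rot: [0.0, -0.491, 0.871, -0.0]
contact_force: [1.5, -0.5, 0.0]
gripper_width: 0.055
```

```bash
python3 -c "
from h import *
go(25,-105,230)"
```

```text
t 1.8 p [ 0.2998 -0.3878  0.2468] q [ 0.    -0.491  0.871 -0.   ] F [ 1.5 -0.5  0. ] w 0.05496977065482468 j [-0.58  0.15 -0.3   0.   -1.12  0.04]
(25, -105, 230) shift [-4.648e+02 -4.500e+00 -2.000e-01] turn [ -0.   -0.  -39.7]
now tip local [-275.1 -459.9] 229.8
```

>>> carry_out(moves=[[[-465,-5,0],[0,0,-40],0],[[-465,-5,0],[0,0,-40],0],[[-465,-5,0],[0,0,-40],0],[[-465,-5,0],[0,0,-40],0],[[-465,-5,0],[0,0,-40],0]])

```text
clock: 2.3
ee_pos: [0.4326, -0.1756, 0.2471]
ee_rot: [-0.0, 0.76, -0.65, 0.001]
contact_force: [1.2, -1.0, -0.3]
gripper_width: 0.015
```

```bash
python3 -c "
from h import *
go(25,-105,230)"
```

```text
t 2.3 p [ 0.4326 -0.1756  0.2471] q [-0.     0.76  -0.65   0.001] F [ 1.2 -1.  -0.3] w 0.014987446949929224 j [-0.04  0.11 -0.35  0.   -1.11  0.19]
(25, -105, 230) shift [-164.1 -138.1    0.2] turn [-0.1 -0.   0.3]
now tip local [-112.3 -269.8] 230.1
```

>>> carry_out(moves=[[[-164,-138,0],[0,0,0],0],[[-164,-138,0],[0,0,0],0],[[-164,-138,0],[0,0,0],0],[[-164,-138,0],[0,0,0],0],[[-164,-138,0],[0,0,0],0]])

```text
clock: 2.8
ee_pos: [0.546, 0.0087, 0.2463]
ee_rot: [-0.0, 0.759, -0.651, 0.0]
contact_force: [-0.8, -0.7, -0.6]
gripper_width: 0.0004
```

Run:
```python
from h import *
go(25,-105,138)
a=camera("wrist"); 
b=camera("top"); b=cv2.resize(b[150:310,260:460],None,fx=3,fy=2.4*1.25)
cv2.imwrite("pics/w1.png",a)
for n in ["inner_flap_hinge","inner_flap_edge","outer_flap_edge","lever_pivot","paddle_top"]:
    r=place_of(n,"wrist")
    for d in r[:2]:
        p=world("wrist",d["location"]); print(n,d["conf"],(M.T@(p[:2]-O)*1000).round(0),(p[2]*1000).round(0))
```

```text
t 2.8 p [0.546  0.0087 0.2463] q [-0.     0.759 -0.651  0.   ] F [-0.8 -0.7 -0.6] w 0.0004278047425028809 j [ 0.31  0.25 -0.18  0.   -1.15 -0.16]
(25, -105, 138) shift [ 0.6  2.4 91.3] turn [-0.1  0.   0.2]
now tip local [  27.3 -104.4] 229.3
inner_flap_hinge 0.79 [ -1. -54.] 87.0
inner_flap_hinge 0.49 [ -9. -71.] 157.0
inner_flap_edge 0.67 [ -4. -68.] 153.0
inner_flap_edge 0.51 [-5. -3.] -1.0
outer_flap_edge 0.47 [155. -85.] -1.0
lever_pivot 0.64 [ -4. -54.] 87.0
lever_pivot 0.61 [  74. -115.] 74.0
paddle_top 0.77 [ -31. -122.] 127.0
```

View pics/w1.png

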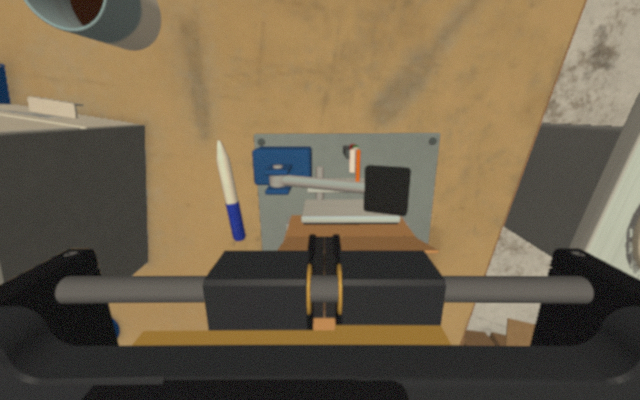

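The wrist picture shows the blue housing at (280,165), the paddle at (387,190), the pointer at (357,163) and the inner flap near (350,235). The finger is on the outer side, so I descend beside the flap.

>>> carry_out(moves=[[[0,2,45],[0,0,0],0],[[0,2,91],[0,0,0],0],[[0,2,91],[0,0,0],0]])

```text
clock: 3.45
ee_pos: [0.537, 0.0028, 0.1502]
ee_rot: [0.005, 0.757, -0.654, -0.004]
contact_force: [-0.9, -0.1, -2.2]
gripper_width: 0.0003
```

```bash
python3 -c "
from h import *
go(25,-60,140);go(25,-35,130)
cv2.imwrite('pics/s2.png',cv2.resize(camera('scene')[120:300,280:480],None,fx=3,fy=3))
"
```

```text
t 3.45 p [0.537  0.0028 0.1502] q [ 0.005  0.757 -0.654 -0.004] F [-0.9 -0.1 -2.2] w 0.000313403584203874 j [ 0.31  0.33 -0.32 -0.   -0.93 -0.16]
(25, -60, 140) shift [-48.9  -7.3  -6.9] turn [ 0.8 -0.  -0.2]
now tip local [  17.4 -108.9] 133.2
t 3.45 p [0.537  0.0028 0.1502] q [ 0.005  0.757 -0.654 -0.004] F [-0.9 -0.1 -2.2] w 0.000313403584203874 j [ 0.31  0.33 -0.32 -0.   -0.93 -0.16]
(25, -35, 130) shift [-73.9  -7.4   3.1] turn [ 0.8 -0.  -0.2]
now tip local [  17.4 -108.9] 133.2
```

View pics/s2.png

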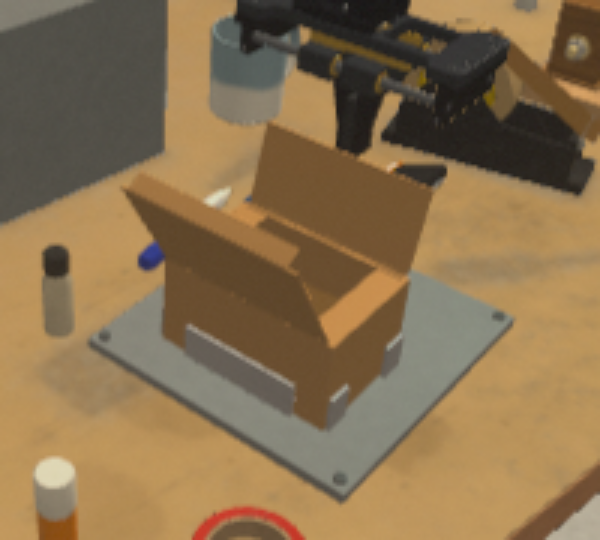

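The scene picture shows the finger at (355,130), behind the upright inner flap (345,195). I fold that flap next.

>>> carry_out(moves=[[[-15,-2,0],[0,0,0],0],[[-30,-2,0],[0,0,0],0],[[-43,-2,0],[0,0,0],0],[[-52,-2,0],[0,0,0],0],[[-60,-2,1],[0,0,0],0]])

```text
clock: 4.0
ee_pos: [0.5355, 0.0659, 0.1556]
ee_rot: [-0.001, 0.758, -0.652, 0.001]
contact_force: [0.3, -0.4, 0.1]
gripper_width: 0.0004
```

>>> carry_out(moves=[[[-6,0,1],[0,0,0],0],[[-11,0,3],[0,0,0],0],[[-16,0,7],[0,0,0],0],[[-21,0,13],[0,0,0],0],[[-26,0,20],[0,0,0],0]])

```text
clock: 4.5
ee_pos: [0.5311, 0.0906, 0.134]
ee_rot: [-0.0, 0.758, -0.653, -0.0]
contact_force: [0.4, 0.3, 1.4]
gripper_width: 0.0007
```

```bash
python3 -c "
from h import *
go(25,-12,93)
cv2.imwrite('pics/s3.png',cv2.resize(camera('scene')[120:300,280:480],None,fx=3,fy=3))
"
```

```text
t 4.5 p [0.5311 0.0906 0.134 ] q [-0.     0.758 -0.653 -0.   ] F [0.4 0.3 1.4] w 0.0006949818787249248 j [ 0.47  0.34 -0.35 -0.   -0.88 -0.32]
(25, -12, 93) shift [-9.2 -0.3 24. ] turn [-0.  0. -0.]
now tip local [ 24.7 -21.2] 117.0
```

View pics/s3.png

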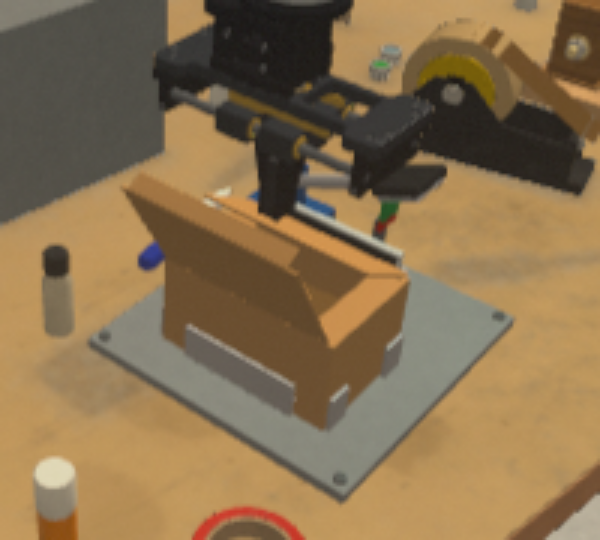

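The flap is folding: it lies about 30° open below the finger at (280,205).

>>> carry_out(moves=[[[-3,0,6],[0,0,0],0],[[-6,0,12],[0,0,0],0],[[-8,0,18],[0,0,0],0],[[-9,0,23],[0,0,0],0],[[-9,0,24],[0,0,0],0]])

```text
clock: 5.05
ee_pos: [0.5297, 0.099, 0.1108]
ee_rot: [0.001, 0.758, -0.652, 0.0]
contact_force: [-3.2, -0.8, 9.8]
gripper_width: 0.0001
```

```bash
python3 -c "
from h import *
go(25,-12,93)
cv2.imwrite('pics/s4.png',cv2.resize(camera('scene')[120:300,280:480],None,fx=3,fy=3))
"
```

```text
t 5.05 p [0.5297 0.099  0.1108] q [ 0.001  0.758 -0.652  0.   ] F [-3.2 -0.8  9.8] w 0.0001496408676181534 j [ 0.49  0.37 -0.38  0.   -0.82 -0.34]
(25, -12, 93) shift [-0.6 -0.5  0.8] turn [ 0. -0.  0.]
now tip local [ 24.5 -12.6] 93.8
```

View pics/s4.png

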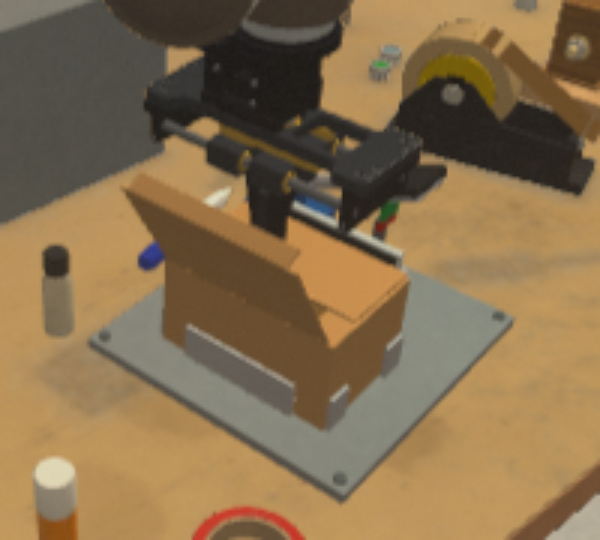

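The inner flap is flat, with 9.8 N upward on the tip. I lift and cross over the outer flap.

>>> carry_out(moves=[[[0,0,-50],[0,0,0],0],[[0,0,-100],[0,0,0],0],[[0,0,-136],[0,0,0],0],[[-50,10,-136],[0,0,0],0],[[-100,25,-136],[0,0,0],0]])

```text
clock: 5.6
ee_pos: [0.4922, 0.1921, 0.2477]
ee_rot: [-0.002, 0.757, -0.654, 0.0]
contact_force: [0.6, 0.8, -1.0]
gripper_width: 0.0003
```

>>> carry_out(moves=[[[-40,0,0],[0,0,0],0],[[-60,0,0],[0,0,0],0],[[-60,0,0],[0,0,0],0],[[-60,0,0],[0,0,0],0]])

```text
clock: 6.0
ee_pos: [0.4824, 0.2508, 0.246]
ee_rot: [0.0, 0.758, -0.652, -0.0]
contact_force: [0.6, 0.5, -0.5]
gripper_width: 0.0002
```

Run:
```python
from h import *
go(0,145,150)
cv2.imwrite('pics/s5.png',cv2.resize(camera('scene')[60:300,240:480],None,fx=2.5,fy=2.5))
camera("top")
for c in ["top","scene"]:
  for n in ["inner_flap_edge","inner_flap_hinge","outer_flap_edge"]:
    for d in place_of(n,c)[:2]:
        p=world(c,d["location"]); print(c,n,d["conf"],(M.T@(p[:2]-O)*1000).round(0),(p[2]*1000).round(0))
```

```text
t 6.0 p [0.4824 0.2508 0.246 ] q [ 0.     0.758 -0.652 -0.   ] F [ 0.6  0.5 -0.5] w 0.00021880711276031406 j [ 0.78  0.24 -0.18 -0.   -1.15 -0.63]
(0, 145, 150) shift [-0.6  0.2 79. ] turn [ 0.1 -0.   0. ]
now tip local [  0.3 144.4] 229.0
top inner_flap_hinge 0.94 [ -2. -47.] 93.0
top outer_flap_edge 0.62 [-109.  172.] 2.0
top outer_flap_edge 0.61 [ -1. 101.] 179.0
scene inner_flap_edge 0.8 [-2. 25.] 93.0
scene inner_flap_hinge 0.55 [ -2. -47.] 93.0
scene inner_flap_hinge 0.26 [ 0. -8.] 0.0
scene outer_flap_edge 0.59 [-3. 99.] 181.0
```

View pics/s5.png

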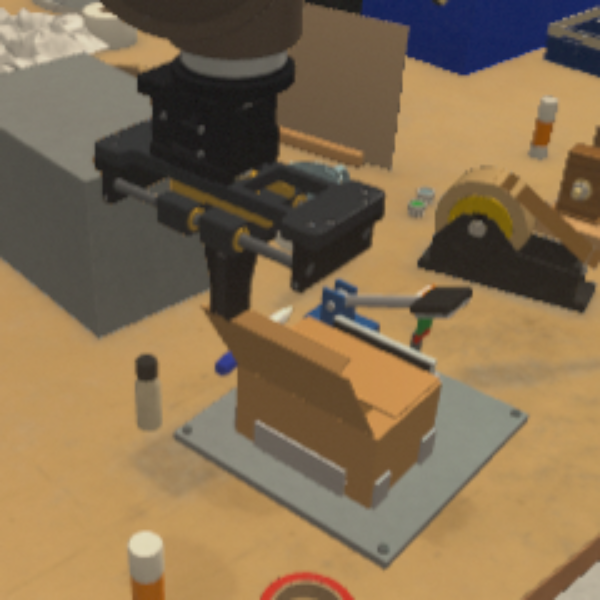

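The inner flap is flat (edge at y 25, z 93). The outer flap's edge is at about (y 100, z 180), and the finger is outside it. I descend and sweep.

>>> carry_out(moves=[[[0,0,40],[0,0,0],0],[[0,0,79],[0,0,0],0],[[0,0,79],[0,0,0],0],[[20,0,79],[0,0,0],0],[[35,0,79],[0,0,0],0]])

```text
clock: 6.9
ee_pos: [0.4889, 0.2161, 0.1691]
ee_rot: [-0.001, 0.758, -0.652, 0.001]
contact_force: [-0.0, 0.9, 0.6]
gripper_width: 0.0002
```

>>> carry_out(moves=[[[12,0,0],[0,0,0],0],[[24,0,0],[0,0,0],0],[[36,0,-1],[0,0,0],0],[[48,0,-2],[0,0,0],0],[[58,0,-3],[0,0,0],0]])

```text
clock: 7.4
ee_pos: [0.4965, 0.1577, 0.1706]
ee_rot: [-0.0, 0.758, -0.653, -0.0]
contact_force: [0.5, 1.0, -0.8]
gripper_width: 0.0005
```

>>> carry_out(moves=[[[12,0,0],[0,0,0],0],[[24,0,1],[0,0,0],0],[[32,0,5],[0,0,0],0],[[39,0,12],[0,0,0],0],[[45,0,19],[0,0,0],0]])

```text
clock: 7.9
ee_pos: [0.5033, 0.1135, 0.151]
ee_rot: [0.0, 0.758, -0.652, 0.0]
contact_force: [0.7, 0.5, 0.4]
gripper_width: 0.0004
```

Run:
```python
from h import *
go(0,-5,98)
cv2.imwrite('pics/s6.png',cv2.resize(camera('scene')[60:300,240:480],None,fx=2.5,fy=2.5))
```

```text
t 7.9 p [0.5033 0.1135 0.151 ] q [ 0.     0.758 -0.652  0.   ] F [0.7 0.5 0.4] w 0.0004383811976978526 j [ 0.54  0.29 -0.38  0.   -0.9  -0.39]
(0, -5, 98) shift [10.6  0.6 36. ] turn [-0. -0.  0.]
now tip local [0.6 5.6] 134.0
```

View pics/s6.png

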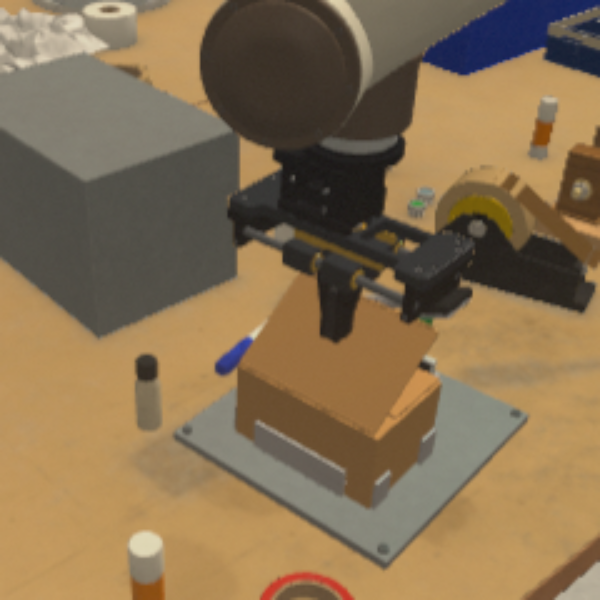

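The outer flap is about 40° open under the finger at (338,330). I continue downward.

>>> carry_out(moves=[[[5,0,8],[0,0,0],0],[[8,0,16],[0,0,0],0],[[10,0,24],[0,0,0],0],[[12,0,31],[0,0,0],0],[[13,0,36],[0,0,0],0]])

```text
clock: 8.45
ee_pos: [0.5049, 0.1013, 0.1146]
ee_rot: [0.0, 0.758, -0.652, -0.0]
contact_force: [0.4, 0.5, 0.4]
gripper_width: 0.0005
```

Run:
```python
from h import *
go(0,-5,97)
cv2.imwrite('pics/s7.png',cv2.resize(camera('scene')[60:300,240:480],None,fx=2.5,fy=2.5))
```

```text
t 8.45 p [0.5049 0.1013 0.1146] q [ 0.     0.758 -0.652 -0.   ] F [0.4 0.5 0.4] w 0.0004547148315049481 j [ 0.51  0.33 -0.43 -0.   -0.81 -0.36]
(0, -5, 97) shift [-1.7  0.3  0.6] turn [ 0.1 -0.   0. ]
now tip local [ 0.3 -6.7] 97.6
```

View pics/s7.png

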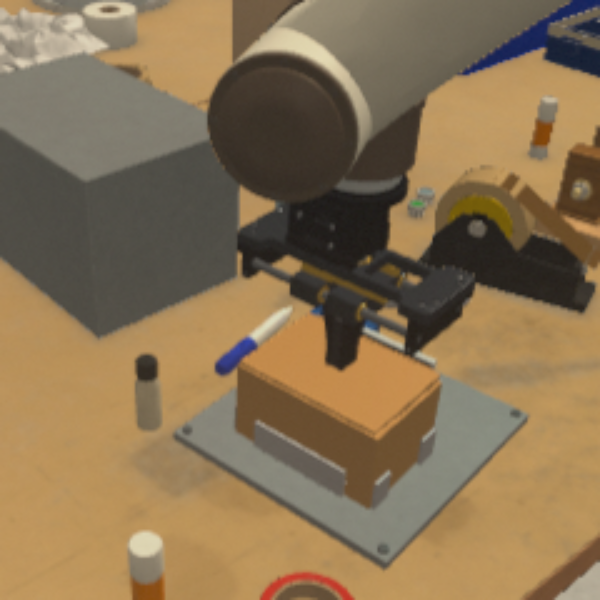

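It looks closed, but the contact force is only about 0.4 N, so I press gently to seat it.

>>> carry_out(moves=[[[0,0,2],[0,0,0],0],[[0,0,2],[0,0,0],0],[[0,0,2],[0,0,0],0]])

```text
clock: 8.8
ee_pos: [0.5052, 0.1014, 0.1144]
ee_rot: [-0.0, 0.758, -0.652, 0.0]
contact_force: [-2.2, -0.4, 4.9]
gripper_width: 0.0002
```

>>> carry_out(moves=[[[0,0,-50],[0,0,0],0],[[0,0,-90],[0,0,0],0],[[40,10,-90],[0,0,0],0],[[80,20,-90],[0,0,0],0],[[110,30,-90],[0,0,0],0]])

```text
clock: 9.3
ee_pos: [0.4914, -0.0132, 0.2039]
ee_rot: [-0.0, 0.758, -0.652, 0.0]
contact_force: [0.2, 0.1, -0.5]
gripper_width: 0.0005
```

Run:
```python
from h import *
go(-30,-117,135)
cv2.imwrite('pics/s8.png',cv2.resize(camera('scene')[60:300,240:480],None,fx=2.5,fy=2.5))
cv2.imwrite('pics/w8.png',camera("wrist")); camera("top")
for c in ["top","scene","wrist"]:
  for n in ["paddle_top","inner_flap_edge","outer_flap_edge","marker_blue"]:
    for d in place_of(n,c)[:2]:
        p=world(c,d["location"]); print(c,n,d["conf"],(M.T@(p[:2]-O)*1000).round(0),(p[2]*1000).round(0),p.round(3))
```

```text
t 9.3 p [ 0.4914 -0.0132  0.2039] q [-0.     0.758 -0.652  0.   ] F [ 0.2  0.1 -0.5] w 0.0004950991856452505 j [ 0.3   0.19 -0.37 -0.   -1.02 -0.15]
(-30, -117, 135) shift [-0.9  0.  51.9] turn [-0.  0.  0.]
now tip local [ -30.  -117.9] 186.9
top paddle_top 0.42 [  82. -114.] 75.0 [0.601 0.007 0.075]
top marker_blue 0.81 [159. -77.] -2.0 [ 0.673  0.055 -0.002]
scene paddle_top 0.65 [ -30. -116.] 130.0 [ 0.491 -0.012  0.13 ]
scene paddle_top 0.49 [-109.  172.] -0.0 [ 0.37   0.262 -0.   ]
scene inner_flap_edge 0.63 [ 2. 49.] 95.0 [0.499 0.157 0.095]
scene outer_flap_edge 0.66 [  0. -53.] 96.0 [0.512 0.056 0.096]
scene outer_flap_edge 0.28 [-0. 51.] 96.0 [0.496 0.158 0.096]
scene marker_blue 0.63 [156. -81.] -1.0 [ 0.67   0.051 -0.001]
wrist paddle_top 0.67 [ -25. -112.] 127.0 [ 0.495 -0.007  0.127]
wrist outer_flap_edge 0.31 [156.  95.] -2.0 [ 0.644  0.225 -0.002]
wrist marker_blue 0.74 [160. -75.] 0.0 [0.673 0.057 0.   ]
```

View pics/s8.png

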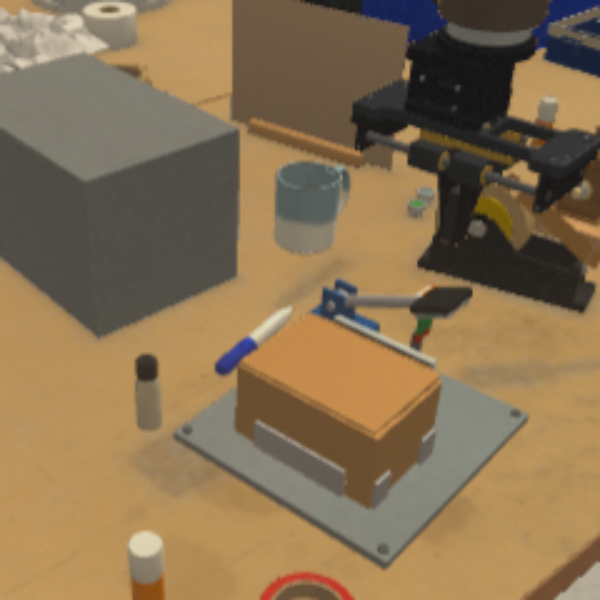

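View pics/w8.png

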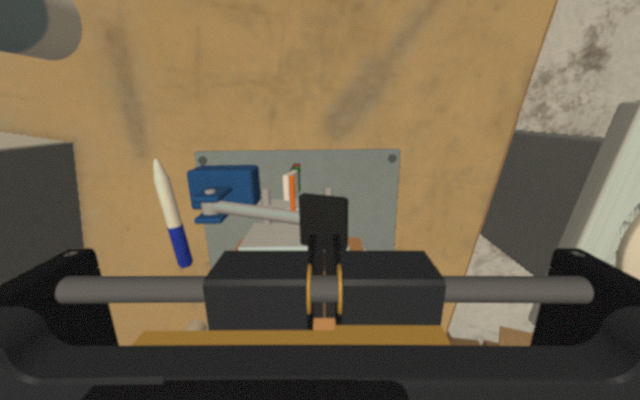

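The carton is closed, with both flaps flat, and the finger is above the paddle (325,215). I descend onto it.

>>> carry_out(moves=[[[0,0,30],[0,0,0],0],[[0,0,50],[0,0,0],0],[[0,0,55],[0,0,0],0],[[0,2,63],[0,0,0],0],[[0,3,70],[0,0,0],0]])

```text
clock: 10.55
ee_pos: [0.4895, -0.0123, 0.1348]
ee_rot: [-0.0, 0.758, -0.652, 0.001]
contact_force: [-1.8, -0.6, 6.4]
gripper_width: 0.0005
```

>>> carry_out(moves=[[[0,2,8],[0,0,0],0],[[0,3,14],[0,0,0],0],[[0,4,20],[0,0,0],0],[[0,4,20],[0,0,0],0]])

```text
clock: 10.95
ee_pos: [0.4848, -0.0131, 0.1146]
ee_rot: [0.0, 0.758, -0.652, 0.0]
contact_force: [-2.2, -0.2, 6.6]
gripper_width: 0.0001
```

Run:
```python
from h import *
go(-40,-117,83)
cv2.imwrite('pics/s9.png',cv2.resize(camera('scene')[130:230,370:470],None,fx=6,fy=6,interpolation=cv2.INTER_CUBIC))
cv2.imwrite('pics/w9.png',camera("wrist"))
```

```text
t 10.95 p [ 0.4848 -0.0131  0.1146] q [ 0.     0.758 -0.652  0.   ] F [-2.2 -0.2  6.6] w 0.00010849882848552276 j [ 0.31  0.29 -0.5   0.   -0.79 -0.16]
(-40, -117, 83) shift [ 0.1  3.4 14.6] turn [ 0. -0.  0.]
now tip local [ -36.6 -116.9] 97.6
```

View pics/s9.png

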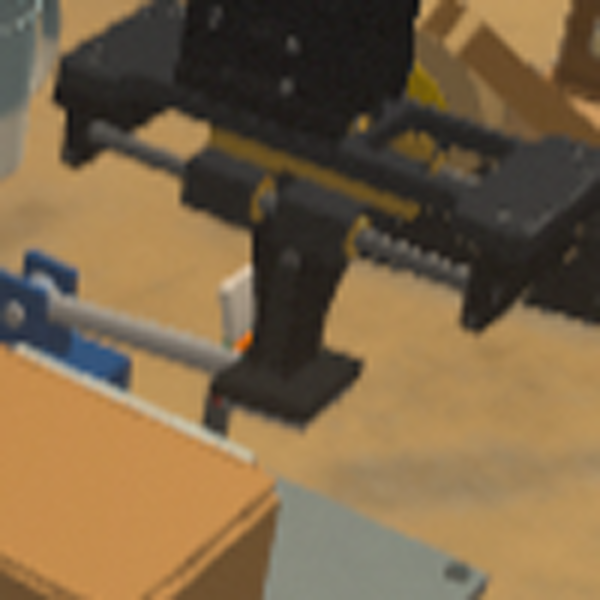

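View pics/w9.png

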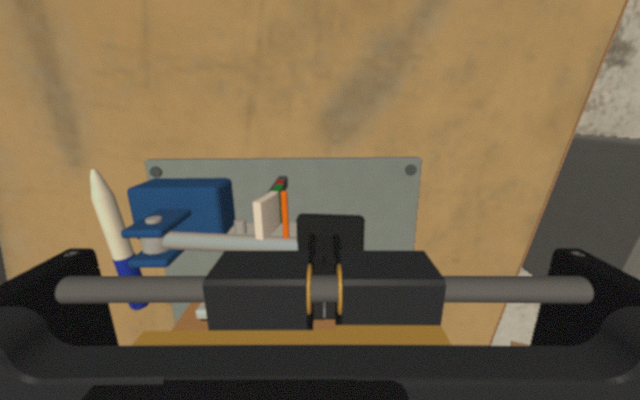

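The tip sits on the paddle and the pointer is near the white/green border. I go down the remaining ~14 mm.

>>> carry_out(moves=[[[0,0,4],[0,0,0],0],[[0,1,8],[0,0,0],0],[[0,1,12],[0,0,0],0],[[0,2,14],[0,0,0],0],[[0,2,14],[0,0,0],0]])

```text
clock: 11.55
ee_pos: [0.4834, -0.0133, 0.1013]
ee_rot: [-0.0, 0.758, -0.652, 0.001]
contact_force: [-2.9, -0.6, 8.9]
gripper_width: 0.0002
```

Run:
```python
from h import *
go(-40,-117,83)
cv2.imwrite('pics/s10.png',cv2.resize(camera('scene')[130:230,370:470],None,fx=6,fy=6,interpolation=cv2.INTER_CUBIC))
cv2.imwrite('pics/w10.png',cv2.resize(camera("wrist")[140:260,100:440],None,fx=2.3,fy=2.3))
for c in ["scene","wrist"]:
  for n in ["paddle_top","inner_flap_hinge","outer_flap_edge"]:
    for d in place_of(n,c)[:2]:
        p=world(c,d["location"]); print(c,n,d["conf"],(M.T@(p[:2]-O)*1000).round(0),(p[2]*1000).round(0))
```

```text
t 11.55 p [ 0.4834 -0.0133  0.1013] q [-0.     0.758 -0.652  0.001] F [-2.9 -0.6  8.9] w 0.00018971220259111443 j [ 0.31  0.3  -0.52  0.   -0.75 -0.16]
(-40, -117, 83) shift [0.1 2.1 1.3] turn [-0.1 -0.   0.1]
now tip local [ -37.9 -116.9] 84.3
scene paddle_top 0.57 [ -42. -110.] 86.0
scene paddle_top 0.38 [ 0. -4.] -4.0
scene outer_flap_edge 0.62 [  2. -51.] 94.0
scene outer_flap_edge 0.24 [ 2. 51.] 94.0
wrist paddle_top 0.93 [ -38. -118.] 82.0
```

View pics/s10.png

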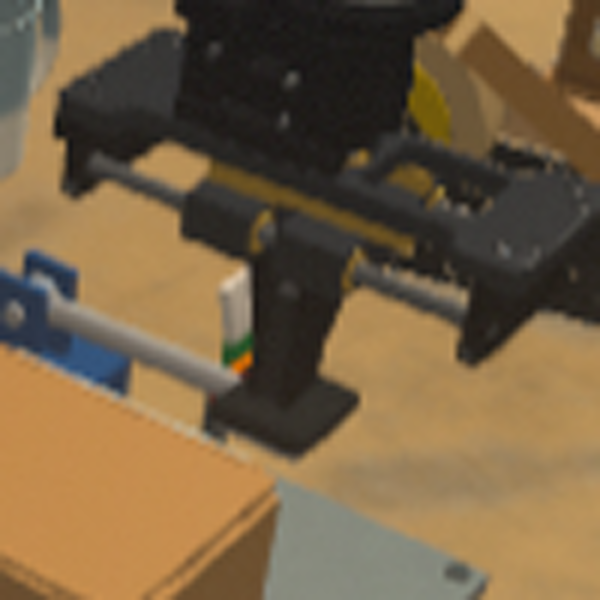

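View pics/w10.png

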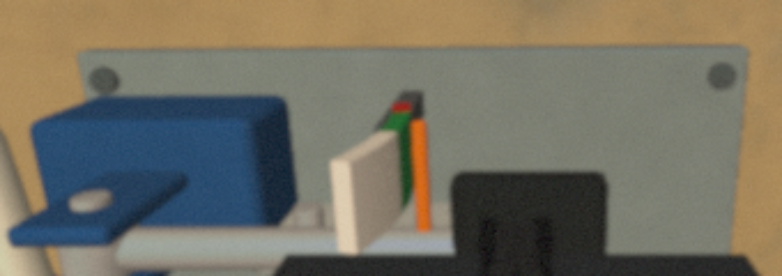

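The tip is at z 84 mm, so the lever is at about 0.38–0.4 rad (level). The wrist picture shows the orange pointer (420,175) against the green. I hold.

>>> carry_out(moves=[[[0,0,0],[0,0,0],0],[[0,0,0],[0,0,0],0],[[0,0,0],[0,0,0],0],[[0,0,0],[0,0,0],0],[[0,0,0],[0,0,0],0]])

```text
clock: 12.45
ee_pos: [0.4834, -0.0133, 0.1015]
ee_rot: [-0.0, 0.758, -0.652, 0.001]
contact_force: [-2.4, -0.5, 7.9]
gripper_width: 0.0001
```

>>> carry_out(moves=[[[0,0,0],[0,0,0],0],[[0,0,0],[0,0,0],0],[[0,0,0],[0,0,0],0],[[0,0,0],[0,0,0],0],[[0,0,0],[0,0,0],0]])

```text
clock: 12.95
ee_pos: [0.4834, -0.0133, 0.1015]
ee_rot: [-0.0, 0.758, -0.652, 0.001]
contact_force: [-3.4, 0.0, 9.3]
gripper_width: 0.0003
```

>>> carry_out(moves=[[[0,0,0],[0,0,0],0],[[0,0,0],[0,0,0],0],[[0,0,0],[0,0,0],0],[[0,0,0],[0,0,0],0],[[0,0,0],[0,0,0],0]])

```text
clock: 13.45
ee_pos: [0.4834, -0.0133, 0.1015]
ee_rot: [-0.0, 0.758, -0.652, 0.001]
contact_force: [-3.4, -0.9, 7.0]
gripper_width: 0.0002
```

>>> carry_out(moves=[[[0,0,0],[0,0,0],0],[[0,0,0],[0,0,0],0],[[0,0,0],[0,0,0],0],[[0,0,0],[0,0,0],0],[[0,0,0],[0,0,0],0]])

```text
clock: 13.95
ee_pos: [0.4834, -0.0133, 0.1015]
ee_rot: [-0.0, 0.758, -0.652, 0.001]
contact_force: [-3.5, -0.7, 8.5]
gripper_width: 0.0006
```

>>> carry_out(moves=[[[0,0,0],[0,0,0],0],[[0,0,0],[0,0,0],0],[[0,0,0],[0,0,0],0],[[0,0,0],[0,0,0],0],[[0,0,0],[0,0,0],0]])

```text
clock: 14.45
ee_pos: [0.4834, -0.0133, 0.1015]
ee_rot: [-0.0, 0.758, -0.652, 0.001]
contact_force: [-3.7, -0.6, 9.1]
gripper_width: 0.0003
```

>>> carry_out(moves=[[[0,0,0],[0,0,0],0],[[0,0,0],[0,0,0],0],[[0,0,0],[0,0,0],0],[[0,0,0],[0,0,0],0],[[0,0,0],[0,0,0],0]])

```text
clock: 14.95
ee_pos: [0.4834, -0.0133, 0.1015]
ee_rot: [-0.0, 0.758, -0.652, 0.001]
contact_force: [-3.3, -0.2, 7.6]
gripper_width: 0.0004
```

Run:
```python
from h import *
go(-40,-117,83)
cv2.imwrite('pics/s11.png',cv2.resize(camera('scene')[100:300,270:470],None,fx=3,fy=3))
```

```text
t 14.95 p [ 0.4834 -0.0133  0.1015] q [-0.     0.758 -0.652  0.001] F [-3.3 -0.2  7.6] w 0.0004306161664056372 j [ 0.31  0.3  -0.52  0.   -0.75 -0.16]
(-40, -117, 83) shift [0.1 2.1 1.5] turn [-0.1 -0.   0.1]
now tip local [ -37.9 -116.9] 84.5
```

View pics/s11.png

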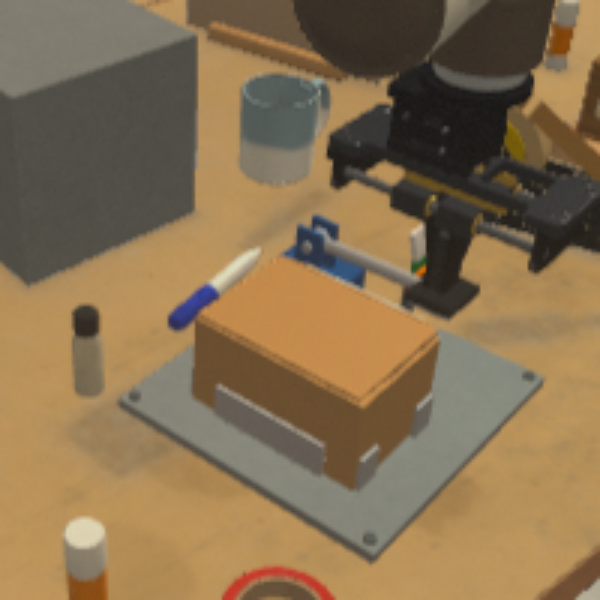

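The carton is closed flat at (315,330), the lever is level with the pointer at the green (418,265), and the bystanders are untouched. I have held it for over 3 s, so I hand in.

```bash
python3 -c "
from station import *
close_job()"
```

```text
the job is handed in; nothing more can be done
```

The job is handed in at about 15 s on the clock. I folded the inner flap flat first, then the outer flap over it. I then pushed the lever down by its paddle and held it for more than 3 s, and I was still holding it at hand-in.

- **Flaps:** With the inner flap closed, the network put its free edge at z 93 mm. The outer flap's edge then showed at 94–96 mm, and the final picture shows the carton lid closed flat.
- **Lever:** The fingertip height of 84.5 mm puts the lever at about 0.38 rad, inside the green 0.28–0.52. The push was a steady 7–9 N, and the fingertip never went below about 84 mm, so the lever stayed clear of its stop. The pictures show the pointer against the green, partly hidden by the finger in the scene view.
- **Bystanders:** The vial, marker, glue stick and tape roll look untouched in the last picture.
- **Disagreements:** Some network readings were clearly wrong and I left them out. The press-pose readings differed from each other by 2–4 mm, which was close enough for these motions.

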